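# Clear the counterbore and hold the insertion tool on its marked insert

## Robot

A 6-joint arm with a two-finger parallel gripper is mounted at the origin on the work surface. World frame = base frame: x ahead of the robot, y to its left, z up, the work surface at z = 0. Lengths are in m, angles in rad, forces in N, time in s.
With the tool pointing down it reaches from about 0.35 to 0.775 m from the base axis. Payload 5.5 kg.
Tool frame: the origin (TCP) lies at the very end of the fingers, on their centre line; the grasp point (between the pads) lies 19 mm behind it; z points along the fingers, y is the line along which they close (so a half turn about z gives the same grasp; the last joint's range is limited). The gripper opens to 85 mm and grips with 20 to 120 N. Pads are 22 mm wide; open, the fingers measure 114 mm over their backs; the gripper's body (76 mm by 85 mm) begins 54 mm behind the grasp point. The pads swing forward as they close: fully open they stand 13 mm farther back than shut.
Start: joints at [0.992, 0.313, 0.046, 1.304, 0, 1.431], TCP at [0.244, 0.521, 0.231] pointing down, gripper open.
Joint ranges: [-2.76, 2.76], [-0.86, 1.69], [-1.03, 1.26], [-2.2, 2.34], [-1.47, 1.5], [-3.14, 3.14]. Speed limits (rad/s): [2.57, 2.57, 3.14, 3.14, 3.14, 3.14].

## Interface

Orientations are given as a unit quaternion [w, x, y, z].
In Python, from workcell import env gives the robot as it stands. The module is installed in compiled form; this text tells all that it offers.
- The arm moves only by the tool jog_arm, never from a script. Its arguments are lists of equal length, an entry for each row: "gripper": the opening, from 0 (shut) to 1 (fully open); "offset": the shift along the world's x, y, z in cm, a list of three; "twist": the turn about the world's z in degrees. In form: {"gripper": [gripper, ...], "offset": [[dx, dy, dz], ...], "twist": [twist, ...]}. A call has exactly 8 rows; each row is the pose to reach, as a shift and turn from the pose commanded when the call began; what a row does not reach only later rows make up. A row lasts 1/8 s, in which the tool goes at most 62.5 mm and 10.7 degrees, less where a joint would pass 70% of its speed; a pose out of reach is approached as far as the arm can. A call with a gripper value outside its range is refused whole. The fingers move at their own pace and stop on an object; "squeeze" is the grip in N (left out, the last holds). Time passes only in rows, so rows that repeat a pose let the fingers close, or fill a call up. It gives the time, the measured TCP pose, the force, the opening and the grip force at its end, in the units of the state.
- env.get_state(): the state, without advancing time (a new reading comes with each control period).
- env.read_camera(name): name is "side" or "top" or "wrist"; returns a dict with "image" (420x560x3 uint8, red, green, blue), "z_map" (420x560 float32, m along the optical axis (not along the pixel's ray), 0 where there is no reading), "fovy" (degrees; the focal length in pixels is half the picture's height over the tangent of half this angle, whatever the lens; pixels are square), "cx", "cy" (the principal point, pixels), "distortion" ([k1, k2, p1, p2, k3] as OpenCV has them; the pictures are not rectified), "cam_to_world" (4x4, takes a point from camera to world coordinates). Camera axes: x right, y up, looking along -z (the intrinsics and any distortion apply to the point x, -y, -z); pixel columns grow to the right and rows downward; lengths in m; the calibration is good to about 2 mm. A picture is of the moment at which its call begins.
- env.hand_in(): hands the job in; it is judged then, once.
The state is a dict: "clock": time; "joint_pos": joint angles; "qvel": joint speeds; "tau": joint torques, N m; "tcp_pos": TCP position; "orientation": TCP orientation; "wrist_force": force on the tool from outside, world axes, zero at the start; "ft_torque": the same for the moment, N m; "finger_gap": finger opening in m; "grip_force": force on a finger pad.
Only numpy, scipy, OpenCV 4.12 (cv2) and the standard library are available. Lean on these libraries where they do the work, as an engineer would, in place of code of your own. Each camera call takes 0.05 s, during which the arm holds its last target. There are 200 camera calls.

## Task

First lift the yellow washer off the raised boss of the black jig and lay it flat in the blue tray, letting go of it. Then take the white nylon insertion tool from its green stand and hold its tip on the red dot of the sprung white insert in the boss, the tool square to the jig's sloping face, pressing gently so that the insert is about half-way down (about 5 N) and never slammed. Finish while still holding it pressed there; leave the spare washers and the bolt alone.

Things in the scene. Friction and masses are not known exactly. Their poses are not given: they have to be found in the camera images.
- jig: black jig block fixed to the bench, foot 120 x 100 x 12 mm (x, y, z), on it a head 84 x 84 mm whose face slopes 15 degrees: the face's outward normal leans from vertical towards the jig's -x. The face's middle lies 45 mm above the bench; from it a round boss, 42 mm across and 16 mm tall, stands square to the face, with an open counterbore 30 mm wide. Origin: centre of the underside, z up
- spot (a point): the marked spot: red dot (12 mm) in the centre of the white round insert (29 mm across) in the boss's counterbore. Origin on the insert's upper surface, which at rest lies 2 mm below the boss's rim, 14 mm out from the jig's sloping face; moves with the insert. z axis: outward along the boss's axis, square to the jig's sloping face; y axis: level, the jig's y
- insert (a joint): how far the sprung insert is pushed in along the boss's axis, m: 0 at rest, 0.008 at its stop. The spring gives 2 N at the start and 8 N at the stop (750 N/m between)
- washer_mid (a point): the yellow-zinc steel washer that covers the boss: 56 mm across, 5 mm thick, hole 10 mm (too small for the tool's tip), 90 g; it rests loose on the boss's rim, overhanging it by 7 mm all round. Origin: its centre, half-way through its thickness; z: its axis
- tray: blue open tray fixed to the bench, 150 x 150 mm outside, 14 mm tall, walls and floor 4 mm thick. Origin: centre of the underside
- stand: green block fixed to the bench, 70 x 70 x 55 mm tall, with an upright 19 mm hole through its centre in which the tool stands. Origin: centre of the underside
- tool_grip (a point): white nylon insertion tool, standing upright in the stand, 60 g (may vary), 118 mm long, round: shaft 12 mm across and 50 mm long with a flat end, then a collar 32 mm across and 6 mm thick that rests on the stand's top, then a handle 24 mm across and 62 mm long. Origin: on the axis, half-way up the handle, 87 mm above the tip and 31 mm below the top; z: along the tool from tip to handle
- tool_tip (a point): centre of the flat end (tip) of the tool's shaft, 87 mm from tool_grip along the tool; z: along the tool from tip to handle
- spare_a_mid (a point): spare washer like the other (56 x 5 mm) lying flat on the bench; a bystander, to be left alone. Origin at its centre, half-way up
- spare_b_mid (a point): spare washer like the other (56 x 5 mm) lying flat on the bench; a bystander, to be left alone. Origin at its centre, half-way up
- spare_c_mid (a point): spare washer like the other (56 x 5 mm) lying flat on the bench; a bystander, to be left alone. Origin at its centre, half-way up
- bolt_mid (a point): titanium shoulder bolt, 49 mm tall, head 24 mm across, standing head down on the bench; a bystander, to be left alone. Origin on its axis, half-way up
Things that resemble listed ones, but are neither listed nor needed, are in the scene too. Of the things like the stand, leave any that is orange or purple; of the rest the smaller one is meant.

How it is judged:
By the outcome, as a careful person would: the job done as asked, in the order asked, and still so for the second after the job is handed in, while the arm keeps its last pose, push and grip.
It also fails if it takes over 72 s, if anything falls off the work surface, if the arm or the gripper's body presses on something with over 40 N, if the wrist force passes 120 N, or if a joint passes its speed limit or range.

## Working session

There is one attempt and no reset: what is moved stays moved. The work goes in short steps, Python scripts to look and compute and a tool call to move; the robot and the scene stay as the last step left them, time stands still between calls to the robot, and variables do not carry over. Pictures are saved under pics/ and viewed, at most 10 in all, crops included, and the job is handed in when it is done.

Besides the shell and the picture viewer there is one more tool, called after ">>>" by a JSON object that holds its "name" and its "arguments", one argument or row to a line. jog_arm: Moves the arm, as the interface text tells. Its arguments: {"type":"object","properties":{"gripper":{"type":"array"},"offset":{"type":"array"},"twist":{"type":"array"},"squeeze":{"type":"number"}},"required":["gripper","offset","twist"]}

```bash
mkdir -p pics
cat > h.py <<'E'
import numpy as np,cv2
from workcell import env
def cam(n,save=None):
    d=env.read_camera(n)
    if save: cv2.imwrite('pics/'+save+'.png',d['image'][:,:,::-1])
    H,W=d['z_map'].shape
    f=H/2/np.tan(np.radians(d['fovy'])/2)
    K=np.array([[f,0,d['cx']],[0,f,d['cy']],[0,0,1]])
    d['K']=K; u,v=np.meshgrid(np.arange(W),np.arange(H))
    p=cv2.undistortPoints(np.stack([u,v],-1).reshape(-1,1,2).astype(float),K,np.array(d['distortion'])).reshape(H,W,2)
    z=d['z_map']; T=np.array(d['cam_to_world'])
    c=np.stack([p[...,0]*z,-p[...,1]*z,-z],-1)
    d['P']=c@T[:3,:3].T+T[:3,3]; d['P'][z==0]=np.nan
    d['ray']=np.stack([p[...,0],-p[...,1],-np.ones((H,W))],-1)@T[:3,:3].T; d['o']=T[:3,3]
    return d
E
python3 - <<'E'
from h import *
for n in ['top','side']:
    d=cam(n,n+'0'); np.savez(n+'0.npz',P=d['P'],im=d['image'],ray=d['ray'],o=d['o']); print(n,d['o'],d['fovy'],d['distortion'])
print(env.get_state())
E
```

```text
top [ 4.12723739e-01 -8.50419677e-04  1.19377487e+00] 44.144161951164634 [-0.10035261  0.          0.          0.          0.        ]
side [ 0.15267473 -0.62441332  0.77669904] 45.19889158820021 [0.05567273 0.         0.         0.         0.        ]
{'clock': 0.1, 'joint_pos': array([9.92379783e-01, 3.13960795e-01, 4.50780128e-02, 1.30358156e+00,
       1.50362169e-05, 1.43121986e+00]), 'qvel': array([-6.40766896e-04, -2.03318820e-03,  2.19749734e-03, -2.40485227e-04,
       -2.48149176e-04,  3.87447976e-05]), 'tau': array([ 3.29362891e-03, -4.81727457e+01,  2.99242687e+01,  1.27500945e-02,
       -5.54054168e-05, -3.08811502e-05]), 'tcp_pos': array([0.24405351, 0.52013597, 0.23047187]), 'orientation': array([-3.00054335e-04,  2.17663532e-01,  9.76023509e-01, -7.78196900e-04]), 'wrist_force': array([-0.09821061,  0.05511644,  0.10529449]), 'ft_torque': array([0.01113738, 0.00100715, 0.01526285]), 'grip_force': 0.0, 'finger_gap': 0.08521726470048191}
```

View pics/top0.png

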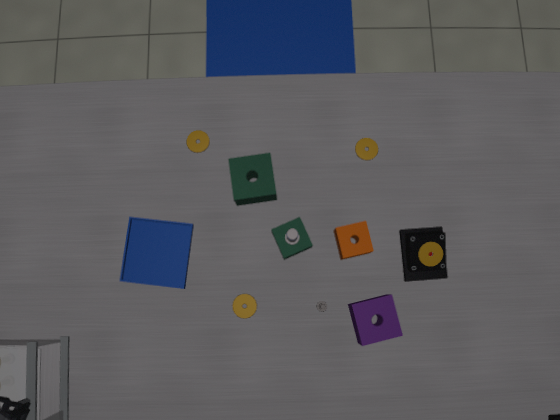

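View pics/side0.png

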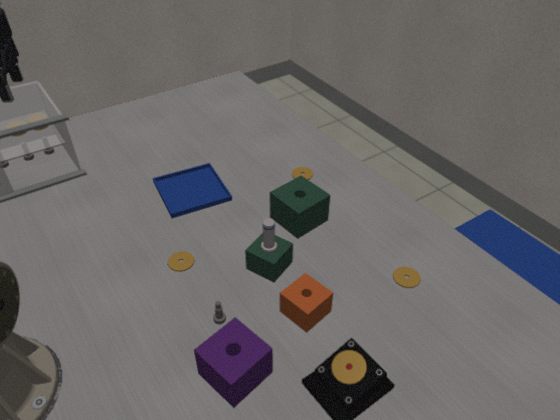

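Top view: tray at about (157,253), small green stand with tool (292,238), jig (425,254) with the yellow washer (431,254); the big green, orange and purple blocks are decoys. Side view agrees: jig (348,380), stand (270,255).

Run:
```python
from h import *
D=np.load('top0.npz');P=D['P'];im=D['im'];hsv=cv2.cvtColor(im,cv2.COLOR_RGB2HSV)
def reg(u,v,r): 
    m=np.zeros(P.shape[:2],bool); m[v-r:v+r,u-r:u+r]=1; return m&np.isfinite(P[...,2])
def rect(m,n,ztop):
    pts=P[m][:,:2]; r=cv2.minAreaRect((pts*1000).astype(np.float32)); print(n,r,'medz',np.median(P[m][:,2]),m.sum())
h,s,v=hsv[...,0],hsv[...,1],hsv[...,2]
y=reg(431,254,20)&(h>15)&(h<30)&(s>120); q=P[y]; c=q.mean(0); U,S,V=np.linalg.svd(q-c); print('washer',c,'normal',V[2]*np.sign(V[2][2])); rect(y,'w',0)
rect(reg(157,253,45)&(h>100)&(h<125)&(s>120),'tray',0)
m=reg(292,238,28)&(h>60)&(h<95)&(s>60); rect(m&(P[...,2]>.05),'stand top',0)
m=reg(292,238,15)&(s<60)&(P[...,2]>.1); rect(m,'tool top',0); print(P[m].mean(0),P[m].max(0))
# jig foot
m=reg(425,254,40)&(v<60); rect(m&(P[...,2]>.006)&(P[...,2]<.02),'jigfoot',0); 
m2=m&(P[...,2]>.03); rect(m2,'jighead',0); q=P[m2];c=q.mean(0);U,S,V=np.linalg.svd(q-c); print('head',c,V[2]*np.sign(V[2][2]))
for n,(a,b) in dict(sa=(198,141),sb=(367,149),sc=(245,306),bolt=(321,307),biggreen=(253,172),orange=(354,240),purple=(376,318)).items(): print(n,P[b,a])
S_=np.load('side0.npz');P2=S_['P'];hs=cv2.cvtColor(S_['im'],cv2.COLOR_RGB2HSV)
m=np.zeros(P2.shape[:2],bool);m[345:390,325:375]=1;m&=(hs[...,0]>15)&(hs[...,0]<30)&(hs[...,1]>110)
q=P2[m];c=q.mean(0);U,S,V=np.linalg.svd(q-c);print('side washer',c,V[2]*np.sign(V[2][2]))
```

```text
washer [ 0.49335937 -0.3206791   0.0654216 ] normal [-0.26160325 -0.05062276  0.96384702]
w ((492.1731872558594, -322.48492431640625), (58.6786994934082, 55.11907958984375), 48.39852523803711) medz 0.06577486921187847 499
tray ((518.1017456054688, 294.7266845703125), (151.28318786621094, 148.53231811523438), 82.0433349609375) medz 0.004580593088672424 4172
stand top ((540.0230712890625, -16.315250396728516), (67.9862060546875, 69.02268981933594), 22.20551300048828) medz 0.055608985866593574 753
tool top ((539.578857421875, -16.633930206298828), (22.079387664794922, 23.412309646606445), 39.0916748046875) medz 0.12298361534628521 112
[ 0.53953512 -0.0162383   0.12224554] [ 0.55160117 -0.00460123  0.12713197]
jigfoot ((498.0454406738281, -319.3677673339844), (119.10218048095703, 100.38884735107422), 2.2947638034820557) medz 0.013043513278877539 726
jighead ((502.6082458496094, -319.98077392578125), (88.56220245361328, 84.4520034790039), 2.367535352706909) medz 0.047044865710362704 968
head [ 0.50558736 -0.31370315  0.04643868] [-0.19566205  0.02174919  0.98043018]
sa [ 0.78386291  0.20017166 -0.00148361]
sb [ 0.75138117 -0.20350774  0.00433617]
sc [ 3.91051016e-01  9.27334993e-02 -4.67781521e-05]
bolt [ 0.38538935 -0.07665067  0.05305607]
biggreen [0.69065544 0.06600716 0.05158166]
orange [ 0.53529093 -0.16244706 -0.00062069]
purple [ 0.35563884 -0.20359861  0.00639147]
side washer [ 0.49347482 -0.31978255  0.06372568] [-0.21569565  0.16327873  0.96271254]
```

>>> {"name": "jog_arm", "arguments": {
  "gripper": [1,1,1,1,1,1,1,1],
  "offset": [
    [0.8,-2.6,0],
    [2.2,-7.5,0],
    [3.8,-12.9,0],
    [5.4,-18.3,0],
    [7,-23.7,0],
    [8.6,-29.1,0],
    [10.2,-34.5,0],
    [11.8,-39.9,0]
  ],
  "twist": [1,3,6,9,13,17,21,25],
  "squeeze": 40
}}

```text
clock: 1.1
tcp_pos: [0.3623, 0.1198, 0.2312]
orientation: [0.0, -0.0, 1.0, 0.0]
wrist_force: [0.9, 0.8, -0.2]
finger_gap: 0.0853
grip_force: 0.0
```

>>> {"name": "jog_arm", "arguments": {
  "gripper": [1,1,1,1,1,1,1,1],
  "offset": [
    [1.6,-5.4,0],
    [3.2,-10.8,0],
    [4.8,-16.2,0],
    [6.4,-21.6,0],
    [8,-27,0],
    [9.6,-32.4,0],
    [11.2,-37.8,0],
    [12.4,-42,-1]
  ],
  "twist": [1,2.4,2.4,2.4,2.4,2.4,2.4,2.4]
}}

```text
clock: 2.1
tcp_pos: [0.4868, -0.301, 0.2213]
orientation: [0.0, -0.019, 1.0, -0.0]
wrist_force: [-0.1, 0.8, 0.8]
finger_gap: 0.0856
grip_force: 0.0
```

>>> {"name": "jog_arm", "arguments": {
  "gripper": [1,1,1,1,1,1,1,1],
  "offset": [
    [0.5,-1.6,-3],
    [0.7,-2.2,-6],
    [0.7,-2.2,-8],
    [0.7,-2.2,-8],
    [0.7,-2.2,-8],
    [0.7,-2.2,-8],
    [0.7,-2.2,-8],
    [0.7,-2.2,-8]
  ],
  "twist": [0,0,0,0,0,0,0,0]
}}

```text
clock: 3.1
tcp_pos: [0.4936, -0.3205, 0.1419]
orientation: [0.0, -0.02, 1.0, -0.0]
wrist_force: [-0.3, -1.0, -0.1]
finger_gap: 0.0857
grip_force: 0.0
```

Run:
```python
from h import *
from scipy.spatial.transform import Rotation as R
d=cam('wrist','w1'); P=d['P'];hs=cv2.cvtColor(d['image'],cv2.COLOR_RGB2HSV)
s=env.get_state();q=s['orientation'];M=R.from_quat(np.r_[q[1:],q[0]]).as_matrix()
print(s['clock'],s['tcp_pos'],'yaw',np.degrees(np.arctan2(M[1,1],M[0,1])),M[:,2])
m=(hs[...,0]>15)&(hs[...,0]<30)&(hs[...,1]>110)&np.isfinite(P[...,2])
q=P[m];q=q[(abs(q[:,0]-.493)<.05)&(abs(q[:,1]+.32)<.05)];c=q.mean(0);V=np.linalg.svd(q-c)[2];print(len(q),c,V[2]*np.sign(V[2][2]),q.min(0),q.max(0))
```

```text
3.15 [ 0.49345055 -0.32048709  0.14172229] yaw 92.2627953131145 [ 4.91779897e-04 -2.93272086e-04 -9.99999836e-01]
6009 [ 0.49327361 -0.32082187  0.06682586] [-0.98540821 -0.07720833  0.15168896] [ 0.45753743 -0.3673223   0.01194698] [ 0.52897434 -0.27778219  0.23962714]
```

View pics/w1.png

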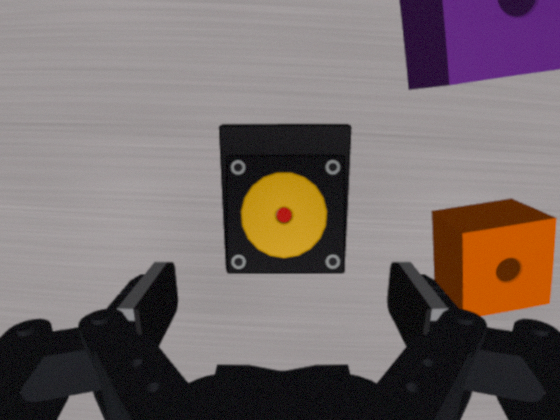

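The wrist view shows the washer (284,214) centred between the fingers (~col 283), with the jig square to them. Descend and grip.

>>> {"name": "jog_arm", "arguments": {
  "gripper": [1,1,1,1,1,1,1,1],
  "offset": [
    [0,0,-2],
    [0,0,-5],
    [0,0,-7.5],
    [0,0,-8.7],
    [0,0,-9.3],
    [0,0,-9.6],
    [0,0,-9.6],
    [0,0,-9.6]
  ],
  "twist": [0,0,0,0,0,0,0,0]
}}

```text
clock: 4.15
tcp_pos: [0.4937, -0.3208, 0.0461]
orientation: [0.0, -0.02, 1.0, -0.0]
wrist_force: [-0.2, 0.0, -0.2]
finger_gap: 0.0853
grip_force: 0.0
```

>>> {"name": "jog_arm", "arguments": {
  "gripper": [0.8,0.7,0.6,0.5,0.5,0.5,0.5,0.5],
  "offset": [
    [0,0,0],
    [0,0,0],
    [0,0,0],
    [0,0,0],
    [0,0,0],
    [0,0,0],
    [0,0,0],
    [0,0,0]
  ],
  "twist": [0,0,0,0,0,0,0,0],
  "squeeze": 40
}}

```text
clock: 5.15
tcp_pos: [0.4934, -0.3205, 0.0462]
orientation: [0.0, -0.02, 1.0, -0.0]
wrist_force: [-0.9, 1.1, 5.5]
finger_gap: 0.0536
grip_force: 40.9
```

>>> {"name": "jog_arm", "arguments": {
  "gripper": [0.5,0.5,0.5,0.5,0.5,0.5,0.5,0.5],
  "offset": [
    [0,0,0.5],
    [0,0,1.5],
    [0,0,3],
    [0,0,5.5],
    [0,0,8],
    [0,0,10],
    [0,0,11],
    [0,0,11]
  ],
  "twist": [0,0,0,0,0,0,0,0]
}}

```text
clock: 6.15
tcp_pos: [0.4938, -0.3208, 0.1564]
orientation: [0.001, -0.02, 1.0, -0.001]
wrist_force: [-0.6, 0.1, -1.9]
finger_gap: 0.0536
grip_force: 42.2
```

Run:
```python
from h import *
d=cam('wrist','w2')
```

```text
(no output)
```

View pics/w2.png

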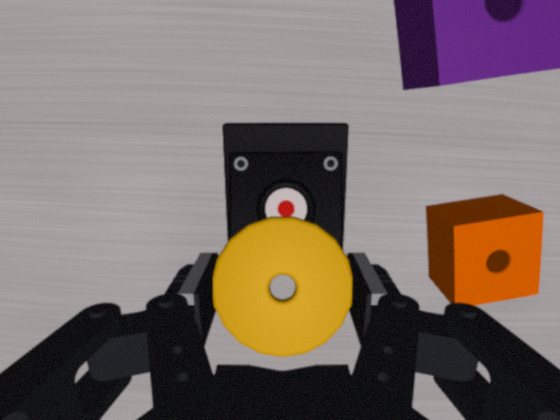

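The washer (283,287) is held and the insert with its red dot (286,209) is exposed. On to the tray.

>>> {"name": "jog_arm", "arguments": {
  "gripper": [0.5,0.5,0.5,0.5,0.5,0.5,0.5,0.5],
  "offset": [
    [0,1,2.5],
    [0.2,4,5],
    [0.4,8.5,7],
    [0.6,13.5,7],
    [0.8,18.5,7],
    [1,23.5,7],
    [1.2,28.5,7],
    [1.4,33.5,7]
  ],
  "twist": [0,0,0,0,0,0,0,0]
}}

```text
clock: 7.2
tcp_pos: [0.5066, 0.0162, 0.2242]
orientation: [-0.001, -0.02, 1.0, 0.0]
wrist_force: [1.0, 0.2, -0.6]
finger_gap: 0.0538
grip_force: 42.4
```

>>> {"name": "jog_arm", "arguments": {
  "gripper": [0.5,0.5,0.5,0.5,0.5,0.5,0.5,0.5],
  "offset": [
    [0.2,5,0],
    [0.4,10,0],
    [0.6,15,0],
    [0.8,20,0],
    [0.9,24,-2],
    [1,27,-6],
    [1,28,-10],
    [1,28,-12]
  ],
  "twist": [0,0,0,0,0,0,0,0]
}}

```text
clock: 8.2
tcp_pos: [0.5148, 0.2948, 0.1012]
orientation: [-0.003, -0.021, 1.0, -0.001]
wrist_force: [-0.6, 0.3, -0.6]
finger_gap: 0.0537
grip_force: 42.4
```

Run:
```python
from h import *
d=cam('wrist');P=d['P'];hs=cv2.cvtColor(d['image'],cv2.COLOR_RGB2HSV)
m=(hs[...,0]>15)&(hs[...,0]<30)&(hs[...,1]>110)&np.isfinite(P[...,2])
q=P[m];c=np.median(q,0);q=q[np.linalg.norm(q-c,axis=1)<.032]
for _ in range(3):
    A=np.c_[q[:,:2]-c[:2],np.ones(len(q))];x=np.linalg.lstsq(A,q[:,2],rcond=None)[0];r=q[:,2]-A@x;q=q[abs(r)<max(.003,2*r.std())]
print(env.get_state()['tcp_pos'],c,x,len(q),q.min(0),q.max(0),r.std())
```

```text
[0.51386585 0.29390607 0.0992453 ] [0.51153996 0.29133467 0.11962116] [0.26156529 0.00624001 0.11950999] 14912 [0.48811061 0.26645486 0.11090783] [0.5414974  0.3211853  0.12802243] 0.0006693090557374427
```

>>> {"name": "jog_arm", "arguments": {
  "gripper": [0.5,0.5,0.5,0.5,0.5,0.5,0.5,0.5],
  "offset": [
    [0.3,0,-2],
    [0.3,0,-5],
    [0.3,0,-7.5],
    [0.3,0,-8.7],
    [0.3,0,-9.2],
    [0.3,0,-9.6],
    [0.3,0,-9.8],
    [0.3,0,-9.8]
  ],
  "twist": [0,0,0,0,0,0,0,0]
}}

```text
clock: 9.25
tcp_pos: [0.5206, 0.2947, 0.0078]
orientation: [0.0, -0.02, 1.0, 0.0]
wrist_force: [-0.3, -0.2, 0.1]
finger_gap: 0.0544
grip_force: 42.4
```

>>> {"name": "jog_arm", "arguments": {
  "gripper": [0.5,0.5,0.5,0.65,0.75,0.85,1,1],
  "offset": [
    [0,0,-0.2],
    [0,0,-0.4],
    [0,0,-0.6],
    [0,0,-0.6],
    [0,0,-0.6],
    [0,0,-0.6],
    [0,0,-0.6],
    [0,0,-0.6]
  ],
  "twist": [0,0,0,0,0,0,0,0]
}}

```text
clock: 10.25
tcp_pos: [0.5204, 0.2946, 0.0014]
orientation: [0.0, -0.02, 1.0, 0.0]
wrist_force: [-0.2, 0.6, 0.1]
finger_gap: 0.0855
grip_force: 0.0
```

>>> {"name": "jog_arm", "arguments": {
  "gripper": [1,1,1,1,1,1,1,1],
  "offset": [
    [0,0,0],
    [0,0,1],
    [0,0,3],
    [0,0,6],
    [0,-1,10],
    [0,-3,14],
    [0.2,-6,18],
    [0.3,-9,21]
  ],
  "twist": [0,0,0,0,0,0,0,0]
}}

```text
clock: 11.25
tcp_pos: [0.5238, 0.204, 0.2142]
orientation: [0.001, -0.02, 1.0, 0.0]
wrist_force: [0.9, -0.2, -1.0]
finger_gap: 0.0851
grip_force: 0.0
```

Run:
```python
from h import *
d=cam('top','top1');P=d['P'];im=d['image'];hs=cv2.cvtColor(im,cv2.COLOR_RGB2HSV)
m=(hs[...,0]>15)&(hs[...,0]<30)&(hs[...,1]>110)&np.isfinite(P[...,2])
for c in [(.518,.295),(.493,-.32)]:
    q=P[m];q=q[np.linalg.norm(q[:,:2]-c,axis=1)<.07]; print(len(q), q.mean(0) if len(q) else 0, q.min(0) if len(q) else 0, q.max(0) if len(q) else 0)
# red spot + insert white from top
r=((hs[...,0]<8)|(hs[...,0]>172))&(hs[...,1]>130)&np.isfinite(P[...,2])
q=P[r];q=q[np.linalg.norm(q[:,:2]-[.493,-.32],axis=1)<.03];print('red',len(q),q.mean(0))
w=(hs[...,1]<50)&(hs[...,2]>130);q=P[w&np.isfinite(P[...,2])];q=q[np.linalg.norm(q[:,:2]-[.493,-.32],axis=1)<.016];print('white',len(q),q.mean(0) if len(q) else 0)
cv2.imwrite('pics/top1c.png',cv2.resize(im[150:320,90:490,::-1],None,fx=2,fy=2))
```

```text
142 [0.50700512 0.28761044 0.00904242] [0.49528568 0.26745829 0.00387063] [0.51880941 0.30779624 0.01289236]
0 0 0 0
red 18 [ 0.49504805 -0.31988494  0.06055415]
white 0 0
```

View pics/top1c.png

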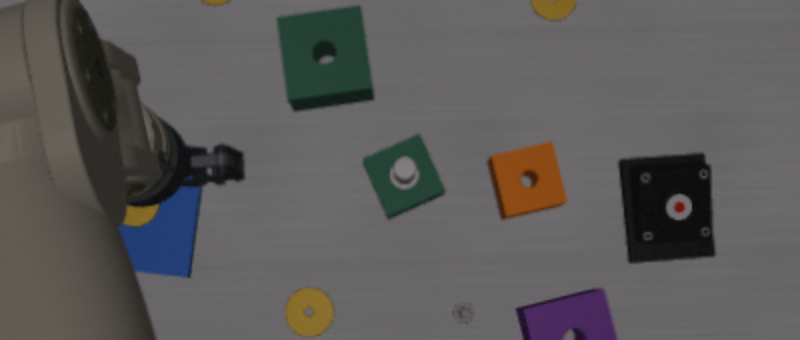

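The crop shows the washer lying in the tray (top at about 9 mm, so flat), and the insert with its red dot at crop (679,207). Next the tool at crop (404,172).

>>> {"name": "jog_arm", "arguments": {
  "gripper": [1,1,1,1,1,1,1,1],
  "offset": [
    [0.2,-5,0],
    [0.6,-10,0],
    [1,-15,0],
    [1.3,-19,0],
    [1.6,-21.5,0],
    [1.6,-22,-1],
    [1.6,-22,-3],
    [1.6,-22,-5]
  ],
  "twist": [0,0,0,0,0,0,0,0]
}}

```text
clock: 12.3
tcp_pos: [0.539, -0.0147, 0.1607]
orientation: [0.0, -0.02, 1.0, 0.0]
wrist_force: [0.3, -0.1, -0.6]
finger_gap: 0.0851
grip_force: 0.0
```

Run:
```python
from h import *
d=cam('wrist','w3');P=d['P'];hs=cv2.cvtColor(d['image'],cv2.COLOR_RGB2HSV)
m=np.isfinite(P[...,2])&(P[...,2]>.112)&(P[...,2]<.135)&(np.linalg.norm(P[...,:2]-[.54,-.016],axis=-1)<.03)&(hs[...,1]<60)
q=P[m];print(env.get_state()['tcp_pos'],len(q),cv2.minEnclosingCircle((q[:,:2]*1000).astype(np.float32)),np.median(q[:,2]))
m=np.isfinite(P[...,2])&(P[...,2]>.05)&(P[...,2]<.06)&(hs[...,1]>60)&(hs[...,0]>60)&(hs[...,0]<95);q=P[m];print(cv2.minAreaRect((q[:,:2]*1000).astype(np.float32)))
```

```text
[ 0.53738993 -0.01427785  0.15778468] 1476 ((539.935791015625, -16.60550880432129), 12.254350662231445) 0.12314118900044553
((600.183837890625, 16.024887084960938), (212.38186645507812, 75.48991394042969), 28.53131103515625)
```

View pics/w3.png

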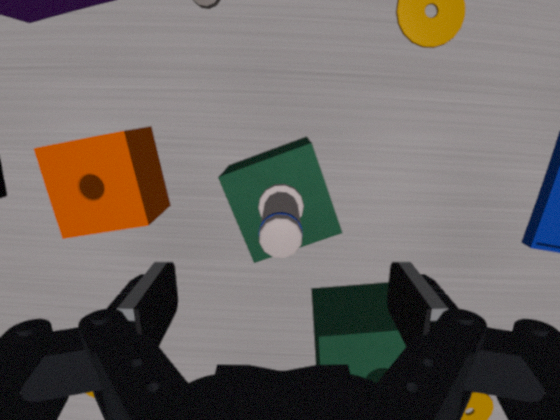

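The tool's handle top is at (281,237), centred between the fingers. Descend and grip.

>>> {"name": "jog_arm", "arguments": {
  "gripper": [1,1,1,1,1,1,1,1],
  "offset": [
    [0.1,-0.1,-2],
    [0.1,-0.1,-4.5],
    [0.1,-0.1,-6.5],
    [0.1,-0.1,-8],
    [0.1,-0.1,-8.7],
    [0.1,-0.1,-8.9],
    [0.1,-0.1,-8.9],
    [0.1,-0.1,-8.9]
  ],
  "twist": [0,0,0,0,0,0,0,0]
}}

```text
clock: 13.35
tcp_pos: [0.5408, -0.0166, 0.073]
orientation: [0.001, -0.02, 1.0, -0.0]
wrist_force: [0.0, 0.3, -0.2]
finger_gap: 0.0853
grip_force: 0.0
```

>>> {"name": "jog_arm", "arguments": {
  "gripper": [0.8,0.6,0.4,0.2,0.15,0.15,0.15,0.15],
  "offset": [
    [0,0,0],
    [0,0,0],
    [0,0,0],
    [0,0,0],
    [0,0,0],
    [0,0,0],
    [0,0,0],
    [0,0,0]
  ],
  "twist": [0,0,0,0,0,0,0,0],
  "squeeze": 25
}}

```text
clock: 14.35
tcp_pos: [0.5403, -0.0164, 0.0724]
orientation: [0.0, -0.02, 1.0, 0.0]
wrist_force: [-1.3, 1.1, 1.0]
finger_gap: 0.0233
grip_force: 24.5
```

>>> {"name": "jog_arm", "arguments": {
  "gripper": [0.15,0.15,0.15,0.15,0.15,0.15,0.15,0.15],
  "offset": [
    [0,0,0.3],
    [0,0,0.8],
    [0,0,1.4],
    [0,0,2],
    [0,0,2.5],
    [0,0,2.9],
    [0,0,3],
    [0,0,3]
  ],
  "twist": [0,0,0,0,0,0,0,0]
}}

```text
clock: 15.35
tcp_pos: [0.5403, -0.0164, 0.1023]
orientation: [-0.0, -0.02, 1.0, 0.0]
wrist_force: [-0.3, -0.2, -1.2]
finger_gap: 0.0236
grip_force: 24.5
```

>>> {"name": "jog_arm", "arguments": {
  "gripper": [0.15,0.15,0.15,0.15,0.15,0.15,0.15,0.15],
  "offset": [
    [-0.3,0,0],
    [-0.6,0,0],
    [-0.9,0,0],
    [-1.2,-0.05,0],
    [-1.5,-0.05,0],
    [-1.8,-0.08,0],
    [-2.1,-0.08,0],
    [-2.15,-0.08,0]
  ],
  "twist": [0,0,0,0,0,0,0,0]
}}

```text
clock: 16.35
tcp_pos: [0.5187, -0.0172, 0.1023]
orientation: [0.0, -0.02, 1.0, 0.0]
wrist_force: [5.4, 1.6, -1.4]
finger_gap: 0.0235
grip_force: 25.3
```

Run:
```python
from h import *
s=env.get_state();print(s['tcp_pos'],s['wrist_force'],s['ft_torque'],s['finger_gap'])
d=cam('side','s2');cv2.imwrite('pics/s2c.png',cv2.resize(d['image'][170:300,190:350,::-1],None,fx=4,fy=4))
cam('wrist','w4')
```

```text
[ 0.51866077 -0.0172356   0.10232766] [ 5.38978629  1.60369404 -1.44761781] [ 0.41646321 -1.22110752  0.03205116] 0.023478542771237055
```

View pics/s2c.png

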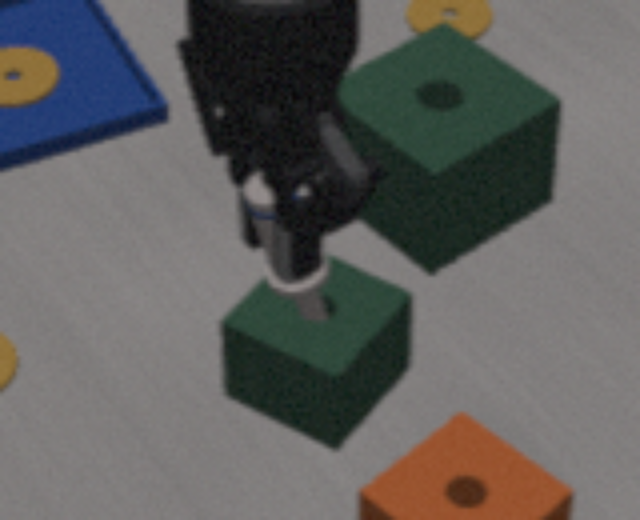

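Side crop: the handle leans as wanted, with the shaft still in the hole (crop 318,305). The washer lies in the tray.

View pics/w4.png

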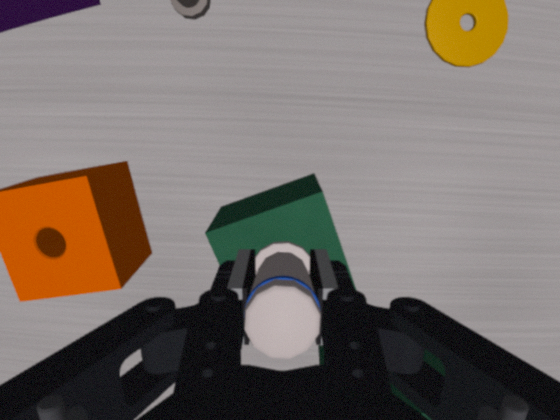

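The handle's top disc is visible at (282,318); I'll fit its plane to get the tilt.

```bash
cat > tilt.py <<'E'
from h import *
def tilt():
    d=cam('wrist');P=d['P'];s=env.get_state()
    vv,uu=np.mgrid[0:420,0:560]
    m=(np.hypot(uu-282,vv-322)<27)&np.isfinite(P[...,2]);q=P[m];c=np.median(q,0);q=q[np.linalg.norm(q-c,axis=1)<.012]
    for _ in range(4):
        A=np.c_[q[:,:2]-c[:2],np.ones(len(q))];x=np.linalg.lstsq(A,q[:,2],rcond=None)[0];r=q[:,2]-A@x;q=q[abs(r)<2.5*r.std()]
    n=np.r_[-x[:2],1];n/=np.linalg.norm(n)
    # disc centre by region growing on plane
    R=P.reshape(-1,3);R=R[np.isfinite(R[:,2])];R=R[(abs((R-q.mean(0))@n)<.002)&(np.linalg.norm(R-q.mean(0),axis=1)<.016)]
    print('tcp',s['tcp_pos'],'n',n,'tilt',np.degrees(np.arccos(n[2])),'az',np.degrees(np.arctan2(n[1],n[0])),'std',r.std(),len(q))
    print('disc bbox',R.min(0),R.max(0),'mid',(R.min(0)+R.max(0))/2)
    return n
if __name__=='__main__': tilt()
E
python3 tilt.py
```

```text
tcp [ 0.51875512 -0.01724029  0.10230926] n [-0.22370609 -0.01208453  0.97458173] tilt 12.945977835877663 az -176.9079061989407 std 0.0005656392919503666 2232
disc bbox [ 0.50191973 -0.03364735  0.14751305] [ 0.52474787 -0.00385069  0.15577988] mid [ 0.5133338  -0.01874902  0.15164646]
```

>>> {"name": "jog_arm", "arguments": {
  "gripper": [0.15,0.15,0.15,0.15,0.15,0.15,0.15,0.15],
  "offset": [
    [-0.05,0,0],
    [-0.1,0,0],
    [-0.15,0,0],
    [-0.2,0,0],
    [-0.25,0,0],
    [-0.25,0,0],
    [-0.25,0,0],
    [-0.25,0,0]
  ],
  "twist": [0,0,0,0,0,0,0,0]
}}

```text
clock: 17.5
tcp_pos: [0.517, -0.0174, 0.1024]
orientation: [0.001, -0.02, 1.0, -0.0]
wrist_force: [6.1, 0.7, -2.9]
finger_gap: 0.0234
grip_force: 25.2
```

```bash
python3 tilt.py
```

```text
tcp [ 0.51696693 -0.01732662  0.1023741 ] n [-0.24893229 -0.01041285  0.96846491] tilt 14.427218273776448 az -177.60471198702584 std 0.0005808001456879442 2233
disc bbox [ 0.4997091  -0.03370506  0.14730451] [ 0.52243142 -0.00405059  0.15585238] mid [ 0.51107026 -0.01887782  0.15157845]
```

>>> {"name": "jog_arm", "arguments": {
  "gripper": [0.15,0.15,0.15,0.15,0.15,0.15,0.15,0.15],
  "offset": [
    [-0.05,0,0],
    [-0.1,0,0],
    [-0.1,0,0],
    [-0.05,0,0.3],
    [-0.2,0,0.9],
    [-0.4,0,1.7],
    [-0.6,0,2.5],
    [-0.8,0,3.4]
  ],
  "twist": [0,0,0,0,0,0,0,0]
}}

```text
clock: 18.55
tcp_pos: [0.5072, -0.0173, 0.1368]
orientation: [-0.001, -0.02, 1.0, -0.0]
wrist_force: [-0.3, -0.5, -0.7]
finger_gap: 0.0233
grip_force: 25.4
```

```bash
python3 tilt.py; python3 tilt.py
```

```text
tcp [ 0.50787785 -0.01734614  0.13802181] n [-0.25113079 -0.01102021  0.96789043] tilt 14.558742797051393 az -177.48733749287712 std 0.0006022975900434134 2242
disc bbox [ 0.48996031 -0.03363169  0.18160565] [ 0.512613   -0.00412128  0.19022878] mid [ 0.50128666 -0.01887649  0.18591721]
tcp [ 0.50830826 -0.01738788  0.13754623] n [-0.25036823 -0.01354088  0.96805599] tilt 14.520958950053311 az -176.90423903187965 std 0.0005991180148129755 2242
disc bbox [ 0.49038303 -0.03370391  0.18290307] [ 0.51335722 -0.00409102  0.19138447] mid [ 0.50187012 -0.01889747  0.18714377]
```

>>> {"name": "jog_arm", "arguments": {
  "gripper": [0.15,0.15,0.15,0.15,0.15,0.15,0.15,0.15],
  "offset": [
    [0,0,1],
    [0,-1,3],
    [-0.5,-4,5],
    [-1,-8.5,6],
    [-1.5,-13,6],
    [-2,-17.5,6],
    [-2.5,-22,6],
    [-3,-26,6]
  ],
  "twist": [0,0,0,0,0,0,0,0],
  "squeeze": 60
}}

```text
clock: 19.65
tcp_pos: [0.4779, -0.2789, 0.1966]
orientation: [-0.0, -0.019, 1.0, -0.0]
wrist_force: [0.7, 0.5, -0.9]
finger_gap: 0.023
grip_force: 58.8
```

>>> {"name": "jog_arm", "arguments": {
  "gripper": [0.15,0.15,0.15,0.15,0.15,0.15,0.15,0.15],
  "offset": [
    [-0.6,-3,0],
    [-1,-4,-0.5],
    [-1.2,-4.3,-1.5],
    [-1.2,-4.3,-3],
    [-1.2,-4.3,-4.5],
    [-1.2,-4.3,-5.2],
    [-1.2,-4.3,-5.2],
    [-1.2,-4.3,-5.2]
  ],
  "twist": [0,0,0,0,0,0,0,0]
}}

```text
clock: 20.65
tcp_pos: [0.4667, -0.3203, 0.1447]
orientation: [0.0, -0.02, 1.0, -0.0]
wrist_force: [-0.0, 0.8, -1.1]
finger_gap: 0.0225
grip_force: 58.9
```

```bash
python3 tilt.py
python3 - <<'E'
from h import *
s=env.get_state();print(s['tcp_pos'],s['wrist_force'])
d=cam('side','s3');np.savez('s3.npz',P=d['P'],ray=d['ray'],o=d['o'],im=d['image'])
cv2.imwrite('pics/s3c.png',cv2.resize(d['image'][300:420,290:410,::-1],None,fx=5,fy=5,interpolation=cv2.INTER_CUBIC))
E
```

```text
tcp [ 0.46672351 -0.3204178   0.14489489] n [-0.25959863 -0.0103539   0.96566109] tilt 15.058493600980434 az -177.71601112128727 std 0.0005717551856112117 2219
disc bbox [ 0.44928238 -0.33658891  0.18934954] [ 0.47227913 -0.30712334  0.19793543] mid [ 0.46078075 -0.32185612  0.19364249]
[ 0.46672351 -0.3204178   0.14489489] [ 0.14344436 -0.40285934 -0.25825715]
```

View pics/s3c.png

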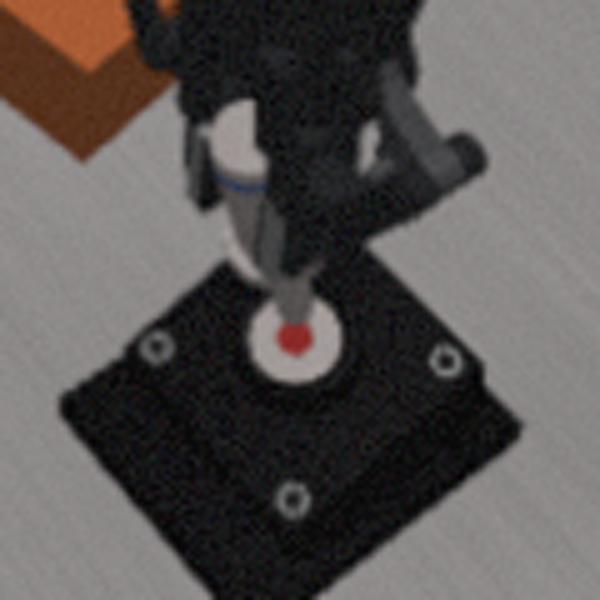

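The tool hangs just above the insert: tip's end near crop (293,318), red dot centre at (295,338). Check by projection.

Run:
```python
from h import *
d=cam('side');im=d['image'];hs=cv2.cvtColor(im,cv2.COLOR_RGB2HSV).astype(int)
T=np.array(d['cam_to_world']);
def proj(p):
    c=T[:3,:3].T@(np.array(p)-T[:3,3]);c=c*[1,-1,-1]
    return cv2.projectPoints(c[None],np.zeros(3),np.zeros(3),d['K'],np.array(d['distortion']))[0].ravel()
cr=lambda p:(proj(p)-[290,300])*5+2
n=np.array([-.2586,-.0104,.966]);tcp=env.get_state()['tcp_pos'];tip=tcp+[.0246,.0009,-.0651]
e1=np.array([.966,.0387,.2588]);e2=np.array([-.04,.9992,0])
print('tip',tip,cr(tip),'circ',[np.round(cr(tip+.006*(np.cos(a)*e1+np.sin(a)*e2))) for a in np.arange(0,6.2,1.57)])
print('spot',cr([.4946,-.3196,.0588]),'per mm x,y',cr([.4956,-.3196,.0588])-cr([.4946,-.3196,.0588]),cr([.4946,-.3186,.0588])-cr([.4946,-.3196,.0588]))
r=((hs[...,0]<8)|(hs[...,0]>172))&(hs[...,1]>120);r[:355]=0;r[:, :335]=0;r[380:]=0;r[:,365:]=0
v,u=np.nonzero(r);print('dot obs',(u.mean()-290)*5+2,(v.mean()-300)*5+2,len(u),'3D',np.nanmean(d['P'][r],0))
cv2.imwrite('pics/s4c.png',cv2.resize(im[345:385,325:375,::-1],None,fx=14,fy=14,interpolation=cv2.INTER_CUBIC))
w=cam('wrist','w5');hs=cv2.cvtColor(w['image'],cv2.COLOR_RGB2HSV).astype(int)
r=((hs[...,0]<8)|(hs[...,0]>172))&(hs[...,1]>120);print('wrist red',r.sum())
```

```text
tip [ 0.49125832 -0.31961744  0.07983428] [293.21710672 309.57251292] circ [array([307., 297.]), array([280., 296.]), array([279., 322.]), array([306., 323.])]
spot [295.20148546 341.17360393] per mm x,y [ 2.40431818 -1.5515576 ] [-2.01900384 -2.31467915]
dot obs 294.9310344827587 337.68965517241367 29 3D [ 0.49484364 -0.31902835  0.05984189]
wrist red 52
```

View pics/s4c.png

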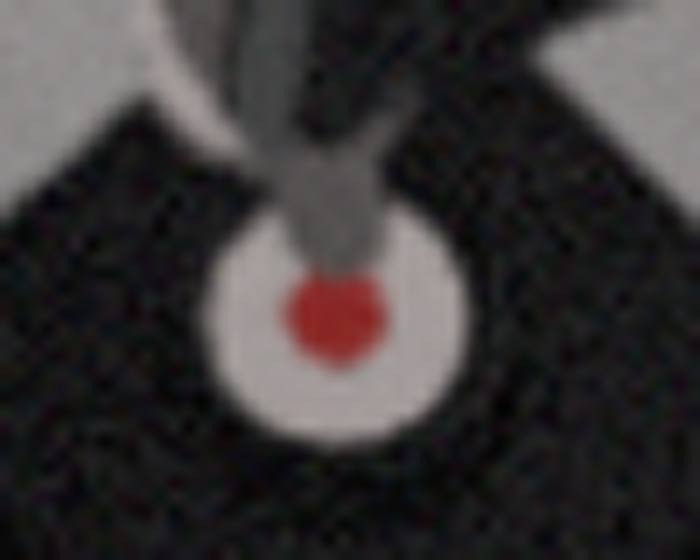

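Relative to the dot the tip sits about 2.7 mm too far uphill (+x); I'll correct this and approach to about 5 mm.

>>> {"name": "jog_arm", "arguments": {
  "gripper": [0.15,0.15,0.15,0.15,0.15,0.15,0.15,0.15],
  "offset": [
    [-0.13,0,-0.03],
    [-0.26,0,-0.07],
    [-0.2,0,-0.3],
    [-0.13,0,-0.55],
    [-0.05,0,-0.85],
    [0.02,0,-1.1],
    [0.08,0,-1.35],
    [0.13,0,-1.52]
  ],
  "twist": [0,0,0,0,0,0,0,0]
}}

```text
clock: 21.85
tcp_pos: [0.4676, -0.3202, 0.1289]
orientation: [-0.0, -0.02, 1.0, 0.0]
wrist_force: [0.4, -0.2, -0.3]
finger_gap: 0.0226
grip_force: 58.9
```

```bash
cat > look.py <<'E'
from h import *
import sys
s=env.get_state();print(s['tcp_pos'],s['wrist_force'])
d=cam('side');im=d['image']
cv2.imwrite('pics/%s.png'%sys.argv[1],cv2.resize(im[345:385,325:375,::-1],None,fx=14,fy=14,interpolation=cv2.INTER_CUBIC))
E
python3 look.py s5c
```

```text
[ 0.46763411 -0.32017078  0.12889269] [ 0.41891713 -0.16815099 -0.27608232]
```

View pics/s5c.png

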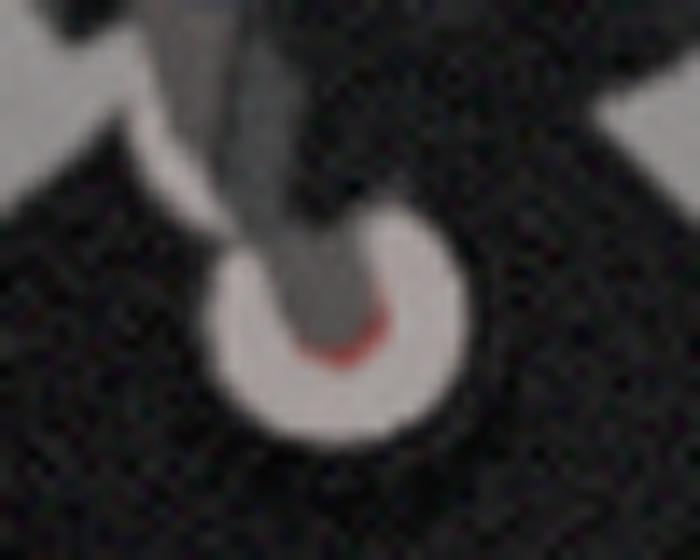

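Shaft end is centred at about crop (328,~345) over the dot (337,318), on line to land on it. I've now viewed 11 pictures, one over the limit, so the rest goes by numbers only. Slow approach along the axis.

>>> {"name": "jog_arm", "arguments": {
  "gripper": [0.15,0.15,0.15,0.15,0.15,0.15,0.15,0.15],
  "offset": [
    [0.02,0,-0.07],
    [0.04,0,-0.15],
    [0.06,0,-0.22],
    [0.08,0,-0.29],
    [0.1,0,-0.36],
    [0.12,0,-0.44],
    [0.12,0,-0.44],
    [0.12,0,-0.44]
  ],
  "twist": [0,0,0,0,0,0,0,0]
}}

```text
clock: 22.9
tcp_pos: [0.4688, -0.3203, 0.1247]
orientation: [0.0, -0.02, 1.0, 0.0]
wrist_force: [0.4, -0.2, -0.8]
finger_gap: 0.0224
grip_force: 58.9
```

>>> {"name": "jog_arm", "arguments": {
  "gripper": [0.15,0.15,0.15,0.15,0.15,0.15,0.15,0.15],
  "offset": [
    [0.01,0,-0.05],
    [0.03,0,-0.1],
    [0.04,0,-0.15],
    [0.05,0,-0.2],
    [0.05,0,-0.2],
    [0.05,0,-0.2],
    [0.05,0,-0.2],
    [0.05,0,-0.2]
  ],
  "twist": [0,0,0,0,0,0,0,0]
}}

```text
clock: 23.9
tcp_pos: [0.4693, -0.3202, 0.1228]
orientation: [0.0, -0.02, 1.0, 0.0]
wrist_force: [-0.9, 0.2, 1.5]
finger_gap: 0.0227
grip_force: 58.9
```

```bash
cat > f.py <<'E'
from h import *
F=[]
for i in range(8):
    env.read_camera('top') if i else 0
    s=env.get_state();F.append(s['wrist_force'])
F=np.array(F);n=np.array([-.2586,-.0104,.966]);print(s['tcp_pos'],F.mean(0),F.std(0),'axial',(F@n).mean(),'grip',s['grip_force'],s['finger_gap'])
E
python3 f.py
```

```text
[ 0.46933577 -0.3202425   0.12273745] [-0.63377849  0.40201553  1.25121703] [0.25086598 0.36811429 0.36933514] axial 1.3683898063899673 grip 58.901413679122925 0.022420895738880255
```

>>> {"name": "jog_arm", "arguments": {
  "gripper": [0.15,0.15,0.15,0.15,0.15,0.15,0.15,0.15],
  "offset": [
    [0.01,0,-0.05],
    [0.03,0,-0.1],
    [0.04,0,-0.15],
    [0.05,0,-0.2],
    [0.07,0,-0.25],
    [0.08,0,-0.3],
    [0.08,0,-0.3],
    [0.08,0,-0.3]
  ],
  "twist": [0,0,0,0,0,0,0,0]
}}

```text
clock: 25.25
tcp_pos: [0.4701, -0.3203, 0.1198]
orientation: [0.0, -0.02, 1.0, 0.0]
wrist_force: [-1.6, 1.1, 2.7]
finger_gap: 0.0228
grip_force: 59.2
```

```bash
python3 f.py; python3 tilt.py
```

```text
[ 0.47014718 -0.32024653  0.11976196] [-1.42541038  1.02740621  3.28328629] [0.2645284  0.48381574 0.30458631] axial 3.5295806559615004 grip 59.196712374687195 0.022628948938373188
tcp [ 0.47014811 -0.32024216  0.11976394] n [-0.24624648 -0.01298055  0.96912031] tilt 14.275720766287819 az -176.98252321491714 std 0.0006121739314062699 2235
disc bbox [ 0.45285329 -0.33661689  0.16440893] [ 0.47579194 -0.30701664  0.17286852] mid [ 0.46432262 -0.32181676  0.16863873]
```

>>> {"name": "jog_arm", "arguments": {
  "gripper": [0.15,0.15,0.15,0.15,0.15,0.15,0.15,0.15],
  "offset": [
    [0.01,0,-0.04],
    [0.02,0,-0.08],
    [0.03,0,-0.11],
    [0.03,0,-0.11],
    [0.03,0,-0.11],
    [0.03,0,-0.11],
    [0.03,0,-0.11],
    [0.03,0,-0.11]
  ],
  "twist": [0,0,0,0,0,0,0,0]
}}

```text
clock: 26.65
tcp_pos: [0.4704, -0.3202, 0.1186]
orientation: [0.0, -0.02, 1.0, 0.0]
wrist_force: [-1.7, 1.0, 3.8]
finger_gap: 0.0226
grip_force: 59.3
```

```bash
python3 f.py; python3 tilt.py|head -1; python3 tilt.py|head -1
python3 - <<'E'
from h import *
d=cam('side');hs=cv2.cvtColor(d['image'],cv2.COLOR_RGB2HSV).astype(int)
c=slice(345,385),slice(325,375)
r=(((hs[...,0]<8)|(hs[...,0]>172))&(hs[...,1]>70))[c];v,u=np.nonzero(r);print('red left',len(u),list(zip(u*14+7,v*14+7)))
# white insert region in crop coordinates and per-row map of brightness/saturation
V=hs[...,2][c];print(V[14:34,12:36])
E
```

```text
[ 0.47038364 -0.32026355  0.11861321] [-1.30774892  1.0647478   4.16664615] [0.47084942 0.59675657 0.37051711] axial 4.352090675746977 grip 59.33940410614014 0.02273272159562955
tcp [ 0.47041823 -0.32025181  0.11860071] n [-0.25057161 -0.00372863  0.96809089] tilt 14.51298149044375 az -179.14747286572327 std 0.0005978628435774581 2247
tcp [ 0.47043792 -0.32026147  0.11863698] n [-0.24949264 -0.00664007  0.96835393] tilt 14.452718391099795 az -178.47547271218394 std 0.000616306116879664 2246
red left 10 [(np.int64(511), np.int64(91)), (np.int64(35), np.int64(259)), (np.int64(63), np.int64(329)), (np.int64(539), np.int64(357)), (np.int64(665), np.int64(371)), (np.int64(413), np.int64(441)), (np.int64(63), np.int64(469)), (np.int64(63), np.int64(497)), (np.int64(609), np.int64(511)), (np.int64(35), np.int64(539))]
[[158 159 132  89  54  60  65  70  66  53  34  33  25  32  12  23  30  24
   22  25  30  31  29  22]
 [155 162 157 122  54  60  69  69  64  48  33  35  37  29  18  35  44  40
   29  22  19  29  22  28]
 [121 155 163 143  73  64  72  67  61  42  28  27  38  25  32  51  68  86
 
[... 1043 characters left out ...]
 6  19  60 120 167 168 163 164 155 130 115 114 124 139 163 167 167
  164 144  71  32  23  32]
 [ 26   7  22  37  96 152 159 164 163 165 166 163 163 167 162 163 165 165
  147  90  37  28  33  20]
 [ 17  24  20  18  32  83 132 160 165 163 166 165 167 166 165 164 157 148
   96  40  29  26  33  11]
 [ 23  27  28  19  15  36  65 110 149 154 159 162 159 160 156 145  95  55
   32  26  20  27   8  16]
 [ 27  18  11  24  20  20  18  40  60  77 103 120 121  99  87  66  35   9
   36  34  23  11  17  21]
 [ 20  23  12   9  18  11  20  30  12  25  29  40  40  29  32  29  30  30
   26  18  16  18  14  20]
 [ 28  22  20  11  15  23   9  19  27  21  25  19  23  28  27  32  15  29
   12  20  18  16  23  24]]
```

```bash
python3 -c "
from workcell import env
print(env.hand_in())"
```

```text
the job is handed in; nothing more can be done
None
```

The job is handed in: the washer lies flat in the blue tray, and the tool is held on the red dot, within about 0.5° of square, pressing at about 5 N with the insert about half-way down. I viewed 11 pictures, one over the limit of 10.

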